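Mount a pen blank between centres with a gummed-up tailstock

ROBOT

A 6-joint arm with a two-finger parallel gripper is mounted at the origin on a cart in front of the work surface, level with it; the furniture and walls round the work are solid. World frame = base frame: x ahead of the robot, y to its left, z up, the work surface at z = 0. Lengths are in m, angles in degrees, forces in N, time in s.
With the tool pointing down it reaches from about 0.4 to 0.825 m from the base axis. Payload 7 kg.
Tool frame: the origin (TCP) lies between the finger pads; the fingertips stand 19 mm ahead of it and the grasp point (between the pads) is the TCP (r.finger_overhang is the distance from the TCP to the fingertips, in m); z points along the fingers, y is the direction in which the jaws open and shut (so a half turn about z gives the same grasp; the last joint's range is limited). The gripper opens to 88 mm and grips with 3 to 60 N. Pads are 19 mm wide; open, the fingers measure 130 mm over their backs; the gripper's body (78 mm by 193 mm) begins 47 mm behind the grasp point.
Start: joints at [85.491, 20.546, 0.682, 0, -70.136, -16.507], TCP at [0.242, 0.63, 0.246] pointing down, gripper open.
Joint ranges: [-176.03, 176.03], [-82.01, 121.73], [-58.28, 71.71], [-173.87, 95.51], [-174.79, -0.11], [-173.66, 173.66]. Speed limits (degrees/s): [136.94, 136.94, 172.46, 180, 180, 180].

INTERFACE

Orientations are given as [roll, pitch, yaw] about the fixed x, y, z axes, in that order (R = Rz(yaw) Ry(pitch) Rx(roll)).
In Python, from plant import r, optics gives the robot as it stands. The module is installed in compiled form; this text tells all that it offers.
- The arm moves only by the tool step_arm, never from a script. Its argument "increments" is a list of rows, each an object of numbers: "tx", "ty", "tz": the shift along the world's x, y, z in mm; "ax", "ay", "az": the turn, a rotation vector about the world's x, y, z in degrees; "claw": the gripper command: -1 is shut, 1 is fully open, values between are in proportion. In form: [{"tx": .., "ty": .., "tz": .., "ax": .., "ay": .., "az": .., "claw": ..}, ...]. A call has 1 to 12 rows; each row shifts and turns the commanded pose from where the row before left it; what a row does not reach is not made up. A row lasts 1/10 s, in which the tool goes at most 50 mm and 8.59 degrees, less where a joint would pass 70% of its speed; a pose out of reach is approached as far as the arm can. A call with a gripper value outside its range is refused whole. The fingers move at their own pace and stop on an object; "newtons" is the grip in N (left out, the last holds). Time passes only in rows, so rows that do not move let the fingers close. It gives the time, the measured TCP pose, the force and the opening at its end, in the units of the state.
- r.get_state(): the state, without advancing time (a new reading comes with each control period).
- optics.capture(name): name is "side" or "top" or "wrist"; returns a dict with "image" (400x640x3 uint8, blue, green, red), "depth" (400x640 float32, m along the optical axis (not along the pixel's ray), 0 where there is no reading), "fx", "fy", "cx", "cy" (pixels), "R" (3x3) and "t" (3): a world point X has camera coordinates R X + t. Camera axes: x right, y down, z forward; pixel columns grow to the right and rows downward; lengths in m; the calibration is good to about 2 mm. A picture is of the moment at which its call begins.
- r.close_job(): hands the job in, once; it reports no verdict.
The state is a dict: "time_s": time; "joints": joint angles; "qd": joint speeds; "joint_torque": joint torques, N m; "tcp_pos": TCP position; "eef_rot": TCP orientation; "contact_force": force on the tool from outside, world axes, zero at the start; "moment": the same for the moment, N m; "gripper_width": finger opening in m.
Only numpy, scipy, OpenCV 4.12 (cv2) and the standard library are available. Lean on these libraries where they do the work, as an engineer would, in place of code of your own. Each camera call takes 0.05 s, during which the arm holds its last target. There are 200 camera calls.

TASK

Mount the dark pen blank in the little green pen lathe: lay it in the two wooden rests, then push the tailstock, which is gummed to its bed and lets go suddenly, up behind it. Feed it on gently until the blank is fully home on the sprung drive centre hidden in the black guard, pressed onto the teeth with about 12 N and never more than 18 N. Then let go so that the blank stays gripped between the two centres, and leave the light blank, the sanding block and the tape measure where they are.

Things in the scene. Friction and masses are not known exactly. Their poses are not given: they have to be found in the camera images.
- pen_lathe: small green pen lathe, fixed, 470 mm long, bed 76 mm wide. Origin on the worktop under the middle of the bed; y runs along the lathe from the tailstock (-y end) to the headstock (+y end), z up, -x is the front. Steel ways 48 mm above the worktop; lathe axis (line of both centres) at x = 0, 92 mm above the worktop. All y values of the points below are along this axis.
- headstock: green headstock (from y = 150 mm, top 142 mm above the worktop) with its motor, the guard and the drive centre in it; fixed; frame as pen_lathe. The drive centre's toothed face, 20 mm across, is a hard stop. Its sprung point stands 6 mm proud of the teeth towards the tailstock and yields under 1 N, rising to about 4.6 N when the blank touches the teeth.
- guard_mouth (a point): on the lathe axis in the mouth of the black guard (yellow edge, 56 mm square outside, 48 mm inside, reaching 28 mm above the axis), y = 95 mm; the blank's end goes in here. The toothed face of the drive centre lies out of sight 8 to 28 mm inside, different each time: it has to be felt.
- tailstock: green tailstock; slides only along the lathe's y, up to 110 mm towards the headstock. Origin under its sole on the ways, axes as pen_lathe. Dried glue holds it over the first 2 to 8 mm against a push of 10 to 20 N; then it lets go suddenly, jumps some mm and runs with a steady drag of about 6 N, which also keeps it where it is left, against the spring of the drive centre.
- tail_grip (a point): on the tailstock, 46 mm above its origin: middle of its upright block, 34 mm thick in x, 56 mm long in y, whose top is 16 mm above this point and which reaches 28 mm below it to a wider foot: grip it across x from above. Behind it a handwheel, 50 mm across, at y = -37 to -46 mm from here, with a crank pin to -64 mm.
- tail_tip (a point): tip of the steel live centre of the tailstock, on the lathe axis, 70 mm ahead (+y) of the tailstock's origin; it pushes the blank's rear end.
- rest_seat (a point): where the middle of the blank's underside should lie in the rests: 81 mm above the worktop on the centre line, y = 8 mm; axes as pen_lathe; 8 mm either way along y is good too (clears the guard by 12 mm, the tailstock's tip by about 25). Two wooden rests, 10 mm thick, at y = -32 and +56 mm from here: slots 27 mm wide, lips 8 mm high, flared tops 18 mm above the seat.
- dark_blank: dark brown square wooden pen blank, 22 x 150 x 22 mm, long along its own y, origin at the middle of its underside, 70 to 140 g. Lies flat on the worktop in front of the lathe; either end may face the headstock.
- light_blank: light brown pen blank, 22 x 150 x 22 mm, long along its own y, origin at the middle of its underside; not wanted, leave it lying (dark and light may swap places).
- sanding_block: brown rubber sanding block, 52 x 68 x 24 mm, origin at the middle of its underside; leave it.
- tape_rule: yellow tape measure, 38 x 83 x 60 mm, origin at the middle of its underside; leave it.

How it is judged:
By the outcome, as a careful person would: the job done as asked, in the order asked, and still so for the second after the job is handed in, with the robot touching nothing.
It also fails if it takes over 67 s, if anything falls off the work surface, if the arm or the gripper's body presses on something with over 40 N, if the wrist force passes 120 N, or if a joint passes its speed limit or range.

## Working session

There is one attempt and no reset: what is moved stays moved. The work goes in short steps, Python scripts to look and compute and a tool call to move; the robot and the scene stay as the last step left them, time stands still between calls to the robot, and variables do not carry over. Pictures are saved under pics/ and viewed, about 8 in all and at most 12, crops included, and the job is handed in when it is done.

Besides the shell and the picture viewer there is one more tool, called in YAML: its name, and indented under it one key for each argument. step_arm: Moves the arm, as the interface text tells. Its arguments: {"type":"object","properties":{"increments":{"type":"array","items":{"type":"object","properties":{"tx":{"type":"number"},"ty":{"type":"number"},"tz":{"type":"number"},"ax":{"type":"number"},"ay":{"type":"number"},"az":{"type":"number"},"claw":{"type":"number"}}}},"newtons":{"type":"number"}},"required":["increments"]}

```bash
mkdir -p pics; cat > h.py <<'E'
import numpy as np, cv2
from plant import r, optics
def cap(n,save=None):
    c=optics.capture(n)
    np.savez(f'{n}.npz',**{k:np.asarray(v) for k,v in c.items()})
    if save: cv2.imwrite(f'pics/{save}.png',c['image'])
    return c
def ld(n): return dict(np.load(f'{n}.npz'))
def px(c,u,v,z=None):
    "world pt at pixel; by depth, or on plane z"
    R,t=c['R'],c['t']; ray=np.array([(u-c['cx'])/c['fx'],(v-c['cy'])/c['fy'],1.])
    o=-R.T@t; d=R.T@ray
    s=np.median(c['depth'][int(v)-1:int(v)+2,int(u)-1:int(u)+2]) if z is None else (z-o[2])/d[2]
    return o+s*d
def cloud(c):
    v,u=np.mgrid[0:400,0:640]; D=c['depth']
    P=np.stack([(u-c['cx'])/c['fx']*D,(v-c['cy'])/c['fy']*D,D],-1)
    return (P-c['t'])@c['R']
E
python3 - <<'E'
from h import *
a=cap('top','top0');b=cap('side','side0')
for c in(a,b):print(-c['R'].T@c['t'],c['fx'])
s=r.get_state();print(s)
E
```

```text
[ 0.30330578 -0.01581626  1.2047231 ] 459.53879618012814
[ 0.39634808 -0.8953964   0.68849967] 409.31794675583683
{'time_s': 0.1, 'joints': array([ 8.54926913e+01,  2.05879203e+01,  6.40784934e-01, -1.62181141e-02,
       -7.01352003e+01, -1.65084037e+01]), 'qd': array([ 0.03877361,  0.00117572,  0.03544805,  0.05051426, -0.00347033,
       -0.08931739]), 'joint_torque': array([-2.54306702e-03, -5.84166062e+01,  2.93751132e+01,  7.01552823e+00,
        1.01453962e-02, -5.32030185e-05]), 'tcp_pos': array([0.24194131, 0.62973666, 0.24472786]), 'eef_rot': array([ 1.79916726e+02, -8.77965413e-03, -2.10212279e+01]), 'contact_force': array([-0.18000603, -0.58008395, -0.08649196]), 'moment': array([ 0.00542036, -0.00589596,  0.02640807]), 'gripper_width': 0.08771470432194896}
```

View pics/top0.png

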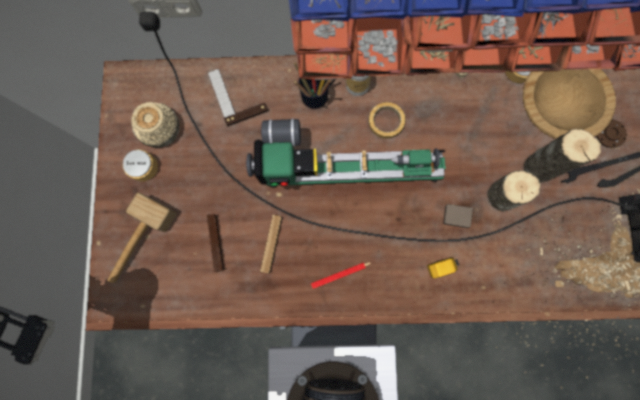

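View pics/side0.png

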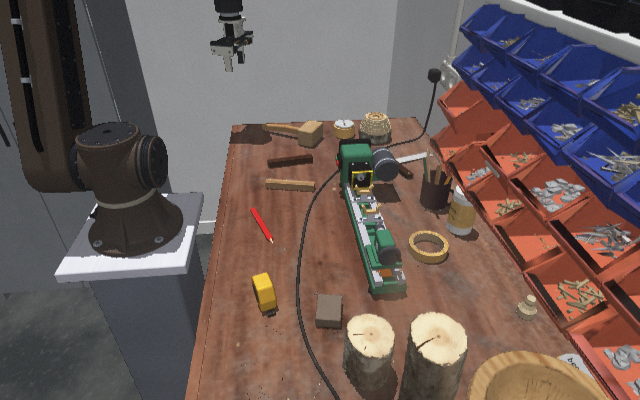

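The top view shows the dark blank at about (215,242), the light one at (271,243), the lathe from (250,160) to (445,165) with the headstock on the left (+y), and the rests at about (329,163) and (364,160). Next I'll enlarge it and measure.

```bash
python3 - <<'E'
from h import *
c=ld('top'); im=c['image']
cv2.imwrite('pics/crop1.png',cv2.resize(im[110:200,240:450],None,fx=3.8,fy=3.8,interpolation=cv2.INTER_CUBIC))
P=cloud(c)
def rect(m,name):
    k,l,s,_=cv2.connectedComponentsWithStats(m.astype(np.uint8)); i=1+np.argmax(s[1:,4])
    v,u=np.where(l==i); Q=P[v,u]; q=np.array([px(c,a,b,0.022)[:2] for a,b in zip(u,v)],np.float32)
    print(name,len(u),cv2.minAreaRect(q),np.median(Q[:,2]))
Z=P[:,:,2]
reg=np.zeros(Z.shape,bool);reg[205:280,200:232]=1
rect(reg&(Z>.012)&(Z<.04),'dark')
reg[:]=0;reg[205:280,255:290]=1
rect(reg&(Z>.012)&(Z<.04),'light')
for u,v in [(329,163),(364,160),(280,160),(420,158),(440,165),(318,160),(436,155),(400,158)]: print(u,v,px(c,u,v).round(3))
# ways / high objects
m=(Z>.03)&(Z<.2);m2=np.zeros_like(m);m2[140:195,240:450]=m[140:195,240:450]
for u in range(320,448,6):
    vv=np.where(m2[:,u])[0]; print(u,[(v,*(P[v,u]*1000).astype(int)) for v in vv[::3]])
E
```

```text
dark 530 ((0.4187397360801697, 0.29515305161476135), (0.1503986269235611, 0.024248501285910606), 9.067340850830078) 0.02161395154265665
light 519 ((0.4113374352455139, 0.14914347231388092), (0.023120950907468796, 0.14941121637821198), 77.4373779296875) 0.021567613716754794
329 163 [ 0.606 -0.006  0.08 ]
364 160 [ 0.611 -0.094  0.082]
280 160 [0.6   0.111 0.142]
420 158 [ 0.604 -0.23   0.109]
440 165 [ 0.605 -0.296  0.033]
318 160 [0.624 0.023 0.047]
436 155 [ 0.61  -0.269  0.112]
400 158 [ 0.607 -0.182  0.103]
320 [(np.int64(155), np.int64(636), np.int64(17), np.int64(48)), (np.int64(158), np.int64(628), np.int64(17), np.int64(48)), (np.int64(161), np.int64(620), np.int64(17), np.int64(47)), (np.int64(165), np.int64(614), np.int64(18), np.int64(31)), (np.int64(168), np.int64(606), np.int64(18), np.int64(30)), (np.int64(172), np.int64(594), np.int64(18), np.int64(34)), (np.int64(175), np.int64(582), np.int64(18), np.int64(49)), (np.int64(178), np.int64(574), np.int64(18), np.int64(53)), (np.int64(182), np.int64(568), np.int64(19), np.int64(32))]
326 [(np.int64(155), np.int64(636), np.
[... 10779 characters left out ...]
(33)), (np.int64(170), np.int64(588), np.int64(-275), np.int64(48)), (np.int64(173), np.int64(580), np.int64(-275), np.int64(46)), (np.int64(176), np.int64(574), np.int64(-276), np.int64(40))]
440 [(np.int64(150), np.int64(626), np.int64(-282), np.int64(98)), (np.int64(153), np.int64(633), np.int64(-294), np.int64(47)), (np.int64(156), np.int64(624), np.int64(-293), np.int64(49)), (np.int64(160), np.int64(618), np.int64(-296), np.int64(33)), (np.int64(166), np.int64(601), np.int64(-295), np.int64(34)), (np.int64(170), np.int64(588), np.int64(-291), np.int64(46)), (np.int64(173), np.int64(580), np.int64(-290), np.int64(46)), (np.int64(176), np.int64(574), np.int64(-292), np.int64(39))]
446 []
```

View pics/crop1.png

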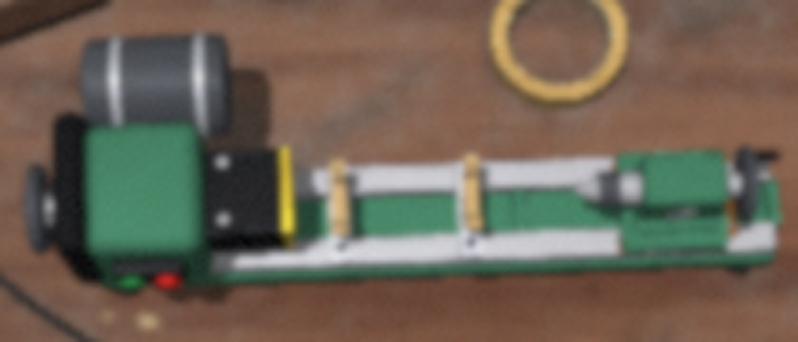

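The crop shows the guard's yellow edge at about crop (287,195), the rests at (340,200) and (470,195), and the tailstock block at (685,180). That puts the axis at x≈0.605, yaw≈0 and the seat at y≈-0.059. I'll go above the dark blank at (0.419, 0.295), long axis 9°.

step_arm:
  increments:
    - {"tx": 17.7,"ty": -33.5,"tz": -4,"az": 3,"claw": 0.5}
    - {"tx": 17.7,"ty": -33.5,"tz": -4,"az": 3,"claw": 0.5}
    - {"tx": 17.7,"ty": -33.5,"tz": -4,"az": 3,"claw": 0.5}
    - {"tx": 17.7,"ty": -33.5,"tz": -4,"az": 3,"claw": 0.5}
    - {"tx": 17.7,"ty": -33.5,"tz": -4,"az": 3,"claw": 0.5}
    - {"tx": 17.7,"ty": -33.5,"tz": -4,"az": 3,"claw": 0.5}
    - {"tx": 17.7,"ty": -33.5,"tz": -4,"az": 3,"claw": 0.5}
    - {"tx": 17.7,"ty": -33.5,"tz": -4,"az": 3,"claw": 0.5}
    - {"tx": 17.7,"ty": -33.5,"tz": -4,"az": 3,"claw": 0.5}
    - {"tx": 17.7,"ty": -33.5,"tz": -4,"az": 3,"claw": 0.5}
    - {"tx": 0,"claw": 0.5}
    - {"tx": 0,"claw": 0.5}
  newtons: 40

```text
$.increments[0]: bad value
```

```bash
python3 - <<'E'
from h import *
c=cap('wrist','w1'); P=cloud(c);Z=P[:,:,2]
print(-c['R'].T@c['t'],c['R'][2])
im=c['image'].astype(int)
X,Y=P[:,:,0],P[:,:,1]
m=(Z>.014)&(Z<.03)&(abs(X-.419)<.1)&(abs(Y-.295)<.06)&(c['depth']>0)
k,l,s,_=cv2.connectedComponentsWithStats(m.astype(np.uint8)); i=1+np.argmax(s[1:,4])
q=P[l==i]; print(len(q),cv2.minAreaRect(q[:,:2].astype(np.float32)),np.median(q[:,2]),im[l==i].mean(0))
s=r.get_state();print(s['tcp_pos'],s['eef_rot'],s['joints'])
E
```

```text
[0.30252642 0.60589173 0.3835732 ] [-0.22879     0.08682509 -0.96959607]Traceback (most recent call last):
  File "<stdin>", line 7, in <module>
    return _wrapfunc(a, 'argmax', axis=axis, out=out, **kwds)
    return bound(*args, **kwds)
ValueError: attempt to get argmax of an empty sequence
```

View pics/w1.png

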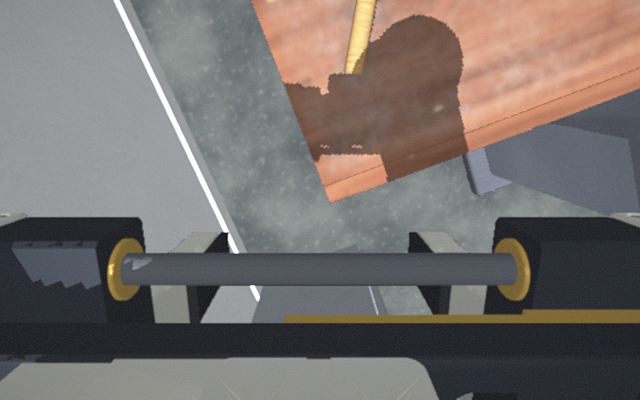

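The move was refused, so nothing has moved yet; perhaps every key is needed. The picture shows only the gripper (bar at row 268) and the bench edge. I'll send full rows.

step_arm:
  increments:
    - {"tx": 17.7,"ty": -33.5,"tz": -4,"ax": 0,"ay": 0,"az": 3,"claw": 0.5}
    - {"tx": 17.7,"ty": -33.5,"tz": -4,"ax": 0,"ay": 0,"az": 3,"claw": 0.5}
    - {"tx": 17.7,"ty": -33.5,"tz": -4,"ax": 0,"ay": 0,"az": 3,"claw": 0.5}
    - {"tx": 17.7,"ty": -33.5,"tz": -4,"ax": 0,"ay": 0,"az": 3,"claw": 0.5}
    - {"tx": 17.7,"ty": -33.5,"tz": -4,"ax": 0,"ay": 0,"az": 3,"claw": 0.5}
    - {"tx": 17.7,"ty": -33.5,"tz": -4,"ax": 0,"ay": 0,"az": 3,"claw": 0.5}
    - {"tx": 17.7,"ty": -33.5,"tz": -4,"ax": 0,"ay": 0,"az": 3,"claw": 0.5}
    - {"tx": 17.7,"ty": -33.5,"tz": -4,"ax": 0,"ay": 0,"az": 3,"claw": 0.5}
    - {"tx": 17.7,"ty": -33.5,"tz": -4,"ax": 0,"ay": 0,"az": 3,"claw": 0.5}
    - {"tx": 17.7,"ty": -33.5,"tz": -4,"ax": 0,"ay": 0,"az": 3,"claw": 0.5}
    - {"tx": 0,"ty": 0,"tz": 0,"ax": 0,"ay": 0,"az": 0,"claw": 0.5}
    - {"tx": 0,"ty": 0,"tz": 0,"ax": 0,"ay": 0,"az": 0,"claw": 0.5}
  newtons: 40

```text
time_s: 1.35
tcp_pos: [0.4194, 0.2943, 0.2055]
eef_rot: [-180.0, 0.0, 8.8]
contact_force: [0.0, 0.8, -0.9]
gripper_width: 0.0657
```

```bash
python3 - <<'E'
from h import *
c=cap('wrist','w2'); P=cloud(c);Z=P[:,:,2]
im=c['image'].astype(int)
X,Y=P[:,:,0],P[:,:,1]
m=(Z>.014)&(Z<.03)&(abs(X-.419)<.1)&(abs(Y-.295)<.06)&(c['depth']>0)
k,l,s,_=cv2.connectedComponentsWithStats(m.astype(np.uint8)); i=1+np.argmax(s[1:,4])
q=P[l==i]; print(len(q),cv2.minAreaRect(q[:,:2].astype(np.float32)),np.median(q[:,2]),im[l==i].mean(0))
s=r.get_state();print(s['joints'])
E
```

```text
3473 ((0.42034080624580383, 0.2967101037502289), (0.14565156400203705, 0.02178565040230751), 9.181720733642578) 0.021715766219228508 [46.68960553 59.70457817 87.38842499]
[ 5.71107877e+01  7.02108247e+00 -2.28972615e+01 -1.00979520e-03
 -6.00705649e+01  4.17992850e+01]
```

View pics/w2.png

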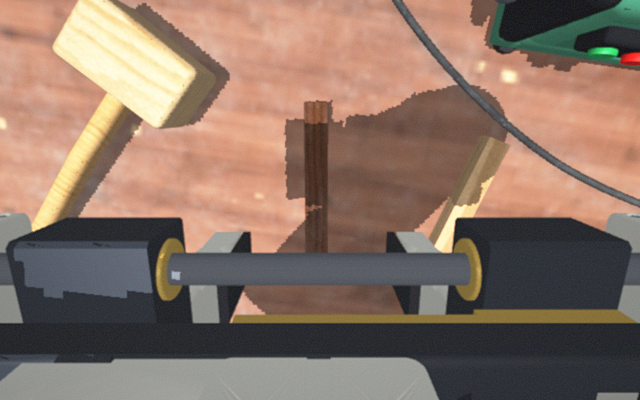

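The dark blank runs up the picture at columns 305–328, between the open fingers (190 to 435). I'll descend and grip it.

step_arm:
  increments:
    - {"tx": 0,"ty": 1.2,"tz": -35,"ax": 0,"ay": 0,"az": 0.3,"claw": 0.5}
    - {"tx": 0,"ty": 0,"tz": -40,"ax": 0,"ay": 0,"az": 0,"claw": 0.5}
    - {"tx": 0,"ty": 0,"tz": -40,"ax": 0,"ay": 0,"az": 0,"claw": 0.5}
    - {"tx": 0,"ty": 0,"tz": -38,"ax": 0,"ay": 0,"az": 0,"claw": 0.5}
    - {"tx": 0,"ty": 0,"tz": -20,"ax": 0,"ay": 0,"az": 0,"claw": 0.5}
    - {"tx": 0,"ty": 0,"tz": -10,"ax": 0,"ay": 0,"az": 0,"claw": 0.5}
    - {"tx": 0,"ty": 0,"tz": 0,"ax": 0,"ay": 0,"az": 0,"claw": 0.5}
    - {"tx": 0,"ty": 0,"tz": 0,"ax": 0,"ay": 0,"az": 0,"claw": -1}
    - {"tx": 0,"ty": 0,"tz": 0,"ax": 0,"ay": 0,"az": 0,"claw": -1}
    - {"tx": 0,"ty": 0,"tz": 0,"ax": 0,"ay": 0,"az": 0,"claw": -1}
    - {"tx": 0,"ty": 0,"tz": 0,"ax": 0,"ay": 0,"az": 0,"claw": -1}
    - {"tx": 0,"ty": 0,"tz": 0,"ax": 0,"ay": 0,"az": 0,"claw": -1}
  newtons: 40

```text
time_s: 2.6
tcp_pos: [0.4193, 0.2965, 0.0231]
eef_rot: [-180.0, -0.0, 9.3]
contact_force: [0.7, 0.1, -0.5]
gripper_width: 0.0312
```

step_arm:
  increments:
    - {"tx": 0,"ty": 0,"tz": 0,"ax": 0,"ay": 0,"az": 0,"claw": -1}
    - {"tx": 0,"ty": 0,"tz": 0,"ax": 0,"ay": 0,"az": 0,"claw": -1}
    - {"tx": 0,"ty": 0,"tz": 0,"ax": 0,"ay": 0,"az": 0,"claw": -1}
    - {"tx": 0,"ty": 0,"tz": 10,"ax": 0,"ay": 0,"az": 0,"claw": -1}
    - {"tx": 0,"ty": 0,"tz": 30,"ax": 0,"ay": 0,"az": 0,"claw": -1}
    - {"tx": 0,"ty": 0,"tz": 40,"ax": 0,"ay": 0,"az": 0,"claw": -1}
    - {"tx": 0,"ty": 0,"tz": 40,"ax": 0,"ay": 0,"az": 0,"claw": -1}
    - {"tx": 0,"ty": 0,"tz": 40,"ax": 0,"ay": 0,"az": 0,"claw": -1}
    - {"tx": 0,"ty": 0,"tz": 35,"ax": 0,"ay": 0,"az": 0,"claw": -1}
    - {"tx": 0,"ty": 0,"tz": 15,"ax": 0,"ay": 0,"az": 0,"claw": -1}
  newtons: 40

```text
time_s: 3.6
tcp_pos: [0.4198, 0.297, 0.237]
eef_rot: [-179.8, -0.2, 9.3]
contact_force: [0.1, 0.7, -1.6]
gripper_width: 0.0217
```

step_arm:
  increments:
    - {"tx": 15.4,"ty": -29.6,"tz": 0,"ax": 0,"ay": 0,"az": -8.27,"claw": -1}
    - {"tx": 15.4,"ty": -29.6,"tz": 0,"ax": 0,"ay": 0,"az": -8.27,"claw": -1}
    - {"tx": 15.4,"ty": -29.6,"tz": 0,"ax": 0,"ay": 0,"az": -8.27,"claw": -1}
    - {"tx": 15.4,"ty": -29.6,"tz": 0,"ax": 0,"ay": 0,"az": -8.27,"claw": -1}
    - {"tx": 15.4,"ty": -29.6,"tz": 0,"ax": 0,"ay": 0,"az": -8.27,"claw": -1}
    - {"tx": 15.4,"ty": -29.6,"tz": 0,"ax": 0,"ay": 0,"az": -8.27,"claw": -1}
    - {"tx": 15.4,"ty": -29.6,"tz": 0,"ax": 0,"ay": 0,"az": -8.27,"claw": -1}
    - {"tx": 15.4,"ty": -29.6,"tz": 0,"ax": 0,"ay": 0,"az": -8.27,"claw": -1}
    - {"tx": 15.4,"ty": -29.6,"tz": 0,"ax": 0,"ay": 0,"az": -8.27,"claw": -1}
    - {"tx": 15.4,"ty": -29.6,"tz": 0,"ax": 0,"ay": 0,"az": -8.27,"claw": -1}
    - {"tx": 15.4,"ty": -29.6,"tz": 0,"ax": 0,"ay": 0,"az": -8.27,"claw": -1}
    - {"tx": 15.4,"ty": -29.6,"tz": 0,"ax": 0,"ay": 0,"az": -8.27,"claw": -1}

```text
time_s: 4.8
tcp_pos: [0.604, -0.0603, 0.233]
eef_rot: [180.0, 0.0, -90.3]
contact_force: [0.3, -0.0, -0.1]
gripper_width: 0.0215
```

step_arm:
  increments:
    - {"tx": 0,"ty": 0,"tz": 0,"ax": 0,"ay": 0,"az": 0,"claw": -1}

```text
time_s: 4.9
tcp_pos: [0.6046, -0.062, 0.2323]
eef_rot: [179.9, -0.0, -90.4]
contact_force: [0.2, -0.3, -2.2]
gripper_width: 0.0215
```

```bash
python3 - <<'E'
from h import *
c=cap('wrist','w3'); P=cloud(c);X,Y,Z=P[...,0],P[...,1],P[...,2]
s=r.get_state();print(s['tcp_pos'],s['eef_rot'],s['joints'],s['contact_force'])
ok=c['depth']>0
for nm,lo,hi,y0,y1 in [('block top',.104,.116,-.27,-.2),('ways',.043,.053,-.19,-.1),('rest',.085,.105,-.11,-.07),('foot',.055,.068,-.26,-.2)]:
    m=ok&(Z>lo)&(Z<hi)&(Y>y0)&(Y<y1)&(abs(X-.605)<.06)
    if m.sum()>10:
        q=P[m]; print(nm,m.sum(),q.min(0).round(4),q.max(0).round(4),cv2.minAreaRect(q[:,:2].astype(np.float32)))
m=ok&(Z>.043)&(Z<.053)&(abs(X-.605)<.045)
for a in np.arange(-.2,-.05,.02):
    q=X[m&(abs(Y-a)<.01)]
    if len(q)>5: print(round(a,2),np.percentile(q,[1,99]).round(4))
E
```

```text
[ 0.60389555 -0.06067917  0.23222899] [ 1.79930313e+02 -1.17094046e-02 -9.01442640e+01] [ 1.26816744e+01  1.47435919e+01 -9.35731367e+00 -4.43715564e-03
 -6.59696421e+01 -1.28241362e+01] [ 0.11011805  1.62289798 -1.17778206]
block top 41 [ 0.5954 -0.2043  0.104 ] [ 0.6198 -0.203   0.1064] ((0.6076012253761292, -0.2035897821187973), (0.0012482283636927605, 0.02441982366144657), 89.68446350097656)
ways 3011 [ 0.572  -0.19    0.0431] [ 0.6407 -0.1002  0.0529] ((0.6063624620437622, -0.14509008824825287), (0.06850205361843109, 0.0899064764380455), 0.13187362253665924)
rest 112 [ 0.5814 -0.0993  0.0946] [ 0.6305 -0.0897  0.0995] ((0.6059780120849609, -0.09455464035272598), (0.049062054604291916, 0.009574458934366703), 0.22092284262180328)
foot 1043 [ 0.5732 -0.2176  0.0569] [ 0.641  -0.2     0.0676] ((0.6070899963378906, -0.2085804045200348), (0.01752236858010292, 0.0678107738494873), 89.59527587890625)
-0.2 [0.5736 0.6404]
-0.18 [0.5734 0.6401]
-0.16 [0.5731 0.6399]
-0.14 [0.5727 0.6399]
-0.12 [0.5723 0.6397]
-0.1 [0.572  0.6396]
-0.08 [0.5716 0.6393]
-0.06 [0.5724 0.6391]
```

View pics/w3.png

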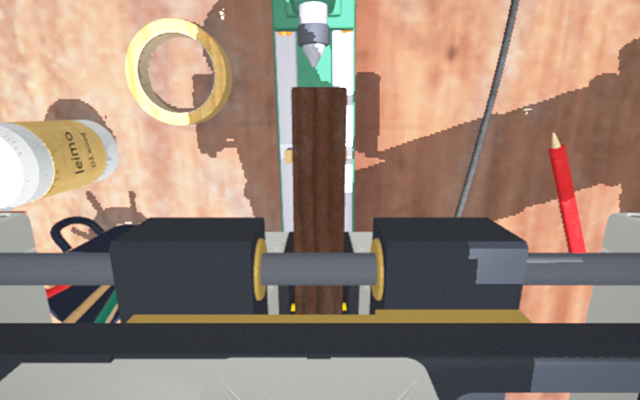

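The blank hangs straight at columns 292–346, with the live centre tip at (315,68) and the tailstock above it. I'll compare the held blank with the slot in this same image.

```bash
python3 - <<'E'
from h import *
c=ld('wrist'); P=cloud(c);X,Y,Z=P[...,0],P[...,1],P[...,2]
m=(Z>.22)&(Z<.245)&(c['depth']>0); m[:, :270]=0;m[:,370:]=0;m[225:]=0
q=P[m];print(q.min(0),q.max(0),np.median(q,0),cv2.minAreaRect(q[:,:2].astype(np.float32)))
for a in np.arange(-.135,-.09,.01):
    k=X[m&(abs(Y-a)<.005)]
    if len(k):print(round(a,3),k.min(),k.max())
m=(Z>.05)&(Z<.1)&(c['depth']>0)&(abs(X-.606)<.012)&(Y<-.14)
q=P[m];print('tip y',np.sort(q[q[:,2]>.08][:,1])[-5:] )
E
```

```text
[ 0.59223508 -0.13769639  0.22839564] [ 0.61472154 -0.08132407  0.23348569] [ 0.60344436 -0.11165642  0.23114078] ((0.6034672856330872, -0.10949018597602844), (0.056458063423633575, 0.022086068987846375), 89.44277954101562)
-0.135 0.592235083849494 0.6142470256553741
-0.125 0.5924179373680417 0.6142343475122307
-0.115 0.5923706247396396 0.6144175132875266
-0.105 0.5925920242774495 0.6143524107676472
-0.095 0.5925329549192073 0.6145955718681089
tip y [-0.16227823 -0.16220759 -0.16216323 -0.16190741 -0.16190509]
```

step_arm:
  increments:
    - {"tx": 1.8,"ty": 0,"tz": -10,"ax": 0,"ay": 0,"az": 1,"claw": -1}
    - {"tx": 0,"ty": 0,"tz": -30,"ax": 0,"ay": 0,"az": 0,"claw": -1}
    - {"tx": 0,"ty": 0,"tz": -30,"ax": 0,"ay": 0,"az": 0,"claw": -1}
    - {"tx": 0,"ty": 0,"tz": -25,"ax": 0,"ay": 0,"az": 0,"claw": -1}
    - {"tx": 0,"ty": 0,"tz": -15,"ax": 0,"ay": 0,"az": 0,"claw": -1}
    - {"tx": 0,"ty": 0,"tz": -8,"ax": 0,"ay": 0,"az": 0,"claw": -1}
    - {"tx": 0,"ty": 0,"tz": -5,"ax": 0,"ay": 0,"az": 0,"claw": -1}
    - {"tx": 0,"ty": 0,"tz": 0,"ax": 0,"ay": 0,"az": 0,"claw": -1}

```text
time_s: 5.75
tcp_pos: [0.6056, -0.0585, 0.1094]
eef_rot: [180.0, -0.0, -88.9]
contact_force: [0.2, -0.5, -1.6]
gripper_width: 0.0219
```

step_arm:
  increments:
    - {"tx": 0,"ty": 0,"tz": -2,"ax": 0,"ay": 0,"az": 0,"claw": -1}
    - {"tx": 0,"ty": 0,"tz": 0,"ax": 0,"ay": 0,"az": 0,"claw": -1}

```text
time_s: 5.95
tcp_pos: [0.606, -0.0588, 0.1082]
eef_rot: [-179.9, 0.0, -88.9]
contact_force: [0.1, -0.3, -1.6]
gripper_width: 0.0216
```

step_arm:
  increments:
    - {"tx": 0,"ty": 0,"tz": -2,"ax": 0,"ay": 0,"az": 0,"claw": -1}
    - {"tx": 0,"ty": 0,"tz": 0,"ax": 0,"ay": 0,"az": 0,"claw": -1}

```text
time_s: 6.15
tcp_pos: [0.6057, -0.0589, 0.1057]
eef_rot: [-180.0, 0.0, -89.0]
contact_force: [-0.1, -0.1, -1.3]
gripper_width: 0.0215
```

step_arm:
  increments:
    - {"tx": 0,"ty": 0,"tz": -1,"ax": 0,"ay": 0,"az": 0,"claw": -1}
    - {"tx": 0,"ty": 0,"tz": 0,"ax": 0,"ay": 0,"az": 0,"claw": -1}

```text
time_s: 6.35
tcp_pos: [0.6056, -0.059, 0.1045]
eef_rot: [180.0, 0.0, -89.0]
contact_force: [-0.0, -0.5, -1.1]
gripper_width: 0.0214
```

step_arm:
  increments:
    - {"tx": 0,"ty": 0,"tz": -1,"ax": 0,"ay": 0,"az": 0,"claw": -1}
    - {"tx": 0,"ty": 0,"tz": 0,"ax": 0,"ay": 0,"az": 0,"claw": -1}

```text
time_s: 6.55
tcp_pos: [0.6058, -0.059, 0.1038]
eef_rot: [-180.0, -0.0, -88.9]
contact_force: [-1.0, -1.2, 2.4]
gripper_width: 0.0219
```

Contact at TCP z 0.104 agrees with the expected seat height. I'll release and lift.

step_arm:
  increments:
    - {"tx": 0,"ty": 0,"tz": 0,"ax": 0,"ay": 0,"az": 0,"claw": -0.1}
    - {"tx": 0,"ty": 0,"tz": 0,"ax": 0,"ay": 0,"az": 0,"claw": -0.1}
    - {"tx": 0,"ty": 0,"tz": 0,"ax": 0,"ay": 0,"az": 0,"claw": -0.1}
    - {"tx": 0,"ty": 0,"tz": 10,"ax": 0,"ay": 0,"az": 0,"claw": -0.1}
    - {"tx": 0,"ty": 0,"tz": 30,"ax": 0,"ay": 0,"az": 0,"claw": 0.3}
    - {"tx": 0,"ty": 0,"tz": 40,"ax": 0,"ay": 0,"az": 0,"claw": 0.6}
    - {"tx": 0,"ty": 0,"tz": 15,"ax": 0,"ay": 0,"az": 0,"claw": 0.6}
    - {"tx": 0,"ty": 0,"tz": 0,"ax": 0,"ay": 0,"az": 0,"claw": 0.6}

```text
time_s: 7.35
tcp_pos: [0.6074, -0.0588, 0.2026]
eef_rot: [-179.6, 0.0, -88.9]
contact_force: [0.3, -0.2, -1.1]
gripper_width: 0.0657
```

```bash
python3 - <<'E'
from h import *
c=cap('wrist','w4'); P=cloud(c);X,Y,Z=P[...,0],P[...,1],P[...,2]
s=r.get_state();print(s['tcp_pos'],s['eef_rot'],s['contact_force'])
ok=c['depth']>0
m=ok&(Z>.095)&(Z<.109)&(abs(X-.606)<.02)&(Y>-.145)
k,l,st,_=cv2.connectedComponentsWithStats(m.astype(np.uint8)); i=1+np.argmax(st[1:,4]); q=P[l==i]
print('blank',len(q),q.min(0),q.max(0),np.median(q[:,2]),cv2.minAreaRect(q[:,:2].astype(np.float32)))
m=ok&(Z>.08)&(Z<.1)&(abs(X-.606)<.012)&(Y<-.14)
q=P[m];print('tip',np.sort(q[:,1])[-5:], q[q[:,1]>-.166][:,0].mean())
cv2.imwrite('pics/w4c.png',c['image'])
E
```

```text
[ 0.60636761 -0.05880092  0.20055247] [-1.79811194e+02  3.40606676e-02 -8.89518520e+01] [ 1.03681805 -0.19202311 -0.60311865]
blank 4813 [ 0.59353124 -0.13433991  0.10005326] [ 0.61705771 -0.02344415  0.10521673] 0.10271274284033846 ((0.6052548289299011, -0.07871484011411667), (0.022008933126926422, 0.11094802618026733), 1.0380148887634277)
tip [-0.16214002 -0.16203853 -0.16202633 -0.16197925 -0.16177724] 0.6066566626668907
```

View pics/w4.png

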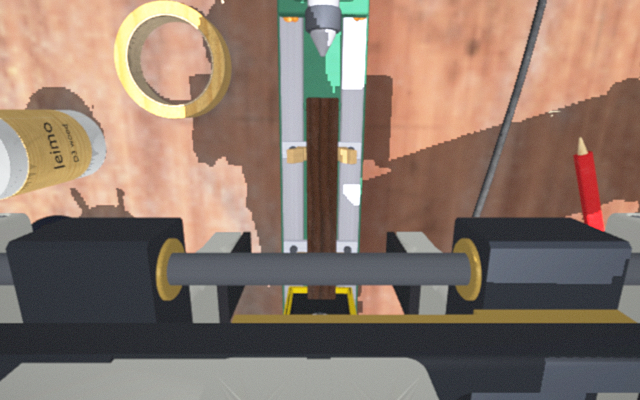

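The blank lies in both rests (columns 307–337, rests at row 153 and hidden behind the bar), with its top level at 103 mm. The live centre tip is at (321,53), 28 mm behind it. Next is the tailstock.

step_arm:
  increments:
    - {"tx": 0.5,"ty": -43,"tz": 0,"ax": 0,"ay": 0,"az": -0.4,"claw": 0.6}
    - {"tx": 0.5,"ty": -45,"tz": 0,"ax": 0,"ay": 0,"az": 0,"claw": 0.6}
    - {"tx": 0,"ty": -45,"tz": 0,"ax": 0,"ay": 0,"az": 0,"claw": 0.6}
    - {"tx": 0,"ty": -40,"tz": 0,"ax": 0,"ay": 0,"az": 0,"claw": 0.6}
    - {"tx": 0,"ty": 0,"tz": -25,"ax": 0,"ay": 0,"az": 0,"claw": 0.6}
    - {"tx": 0,"ty": 0,"tz": -35,"ax": 0,"ay": 0,"az": 0,"claw": 0.6}
    - {"tx": 0,"ty": 0,"tz": -30,"ax": 0,"ay": 0,"az": 0,"claw": 0.6}
    - {"tx": 0,"ty": 0,"tz": -10,"ax": 0,"ay": 0,"az": 0,"claw": 0.6}
    - {"tx": 0,"ty": 0,"tz": -5,"ax": 0,"ay": 0,"az": 0,"claw": 0.6}
    - {"tx": 0,"ty": 0,"tz": 0,"ax": 0,"ay": 0,"az": 0,"claw": 0.6}

```text
time_s: 8.4
tcp_pos: [0.6069, -0.2319, 0.0936]
eef_rot: [180.0, -0.0, -89.3]
contact_force: [-1.0, -0.3, -0.3]
gripper_width: 0.0706
```

step_arm:
  increments:
    - {"tx": 0,"ty": 0,"tz": 0,"ax": 0,"ay": 0,"az": 0,"claw": 0}
    - {"tx": 0,"ty": 0,"tz": 0,"ax": 0,"ay": 0,"az": 0,"claw": -1}
    - {"tx": 0,"ty": 0,"tz": 0,"ax": 0,"ay": 0,"az": 0,"claw": -1}
    - {"tx": 0,"ty": 0,"tz": 0,"ax": 0,"ay": 0,"az": 0,"claw": -1}
    - {"tx": 0,"ty": 0,"tz": 0,"ax": 0,"ay": 0,"az": 0,"claw": -1}
    - {"tx": 0,"ty": 0,"tz": 0,"ax": 0,"ay": 0,"az": 0,"claw": -1}
    - {"tx": 0,"ty": 0,"tz": 0,"ax": 0,"ay": 0,"az": 0,"claw": -1}
  newtons: 45

```text
time_s: 9.1
tcp_pos: [0.6079, -0.2319, 0.094]
eef_rot: [-179.9, -0.0, -89.3]
contact_force: [4.3, 0.8, -0.1]
gripper_width: 0.0337
```

step_arm:
  increments:
    - {"tx": 0.5,"ty": 0.5,"tz": 0,"ax": 0,"ay": 0,"az": 0,"claw": -1}
    - {"tx": 0,"ty": 0.5,"tz": 0,"ax": 0,"ay": 0,"az": 0,"claw": -1}
    - {"tx": 0,"ty": 0,"tz": 0,"ax": 0,"ay": 0,"az": 0,"claw": -1}

```text
time_s: 9.4
tcp_pos: [0.6079, -0.2318, 0.094]
eef_rot: [-179.9, -0.1, -89.3]
contact_force: [4.9, -4.5, -0.6]
gripper_width: 0.034
```

step_arm:
  increments:
    - {"tx": 0,"ty": 0.5,"tz": 0,"ax": 0,"ay": 0,"az": 0,"claw": -1}
    - {"tx": 0,"ty": 0.5,"tz": 0,"ax": 0,"ay": 0,"az": 0,"claw": -1}
    - {"tx": 0,"ty": 0,"tz": 0,"ax": 0,"ay": 0,"az": 0,"claw": -1}

```text
time_s: 9.7
tcp_pos: [0.6079, -0.2316, 0.094]
eef_rot: [-179.9, -0.1, -89.4]
contact_force: [5.2, -9.1, -1.3]
gripper_width: 0.0338
```

step_arm:
  increments:
    - {"tx": 0,"ty": 0.5,"tz": 0,"ax": 0,"ay": 0,"az": 0,"claw": -1}
    - {"tx": 0,"ty": 0.5,"tz": 0,"ax": 0,"ay": 0,"az": 0,"claw": -1}
    - {"tx": 0,"ty": 0,"tz": 0,"ax": 0,"ay": 0,"az": 0,"claw": -1}

```text
time_s: 10.0
tcp_pos: [0.6079, -0.2313, 0.094]
eef_rot: [-179.9, -0.2, -89.4]
contact_force: [6.5, -13.0, -3.3]
gripper_width: 0.0339
```

step_arm:
  increments:
    - {"tx": 0,"ty": 0.5,"tz": 0,"ax": 0,"ay": 0,"az": 0,"claw": -1}
    - {"tx": 0,"ty": 0.5,"tz": 0,"ax": 0,"ay": 0,"az": 0,"claw": -1}
    - {"tx": 0,"ty": 0,"tz": 0,"ax": 0,"ay": 0,"az": 0,"claw": -1}

```text
time_s: 10.3
tcp_pos: [0.6079, -0.2306, 0.094]
eef_rot: [-179.9, -0.2, -89.4]
contact_force: [5.0, -14.7, -2.9]
gripper_width: 0.034
```

step_arm:
  increments:
    - {"tx": 0,"ty": 0.5,"tz": 0,"ax": 0,"ay": 0,"az": 0,"claw": -1}
    - {"tx": 0,"ty": 0.5,"tz": 0,"ax": 0,"ay": 0,"az": 0,"claw": -1}
    - {"tx": 0,"ty": 0,"tz": 0,"ax": 0,"ay": 0,"az": 0,"claw": -1}

```text
time_s: 10.6
tcp_pos: [0.6079, -0.2294, 0.094]
eef_rot: [-179.9, -0.2, -89.4]
contact_force: [5.8, -12.4, -3.2]
gripper_width: 0.0335
```

step_arm:
  increments:
    - {"tx": 0.7,"ty": 0.5,"tz": 0,"ax": 0,"ay": 0,"az": 0,"claw": -1}
    - {"tx": 0,"ty": 0.5,"tz": 0,"ax": 0,"ay": 0,"az": 0,"claw": -1}
    - {"tx": 0,"ty": 0,"tz": 0,"ax": 0,"ay": 0,"az": 0,"claw": -1}

```text
time_s: 10.9
tcp_pos: [0.6079, -0.2285, 0.094]
eef_rot: [-180.0, -0.2, -89.4]
contact_force: [2.1, -13.5, -2.0]
gripper_width: 0.0333
```

step_arm:
  increments:
    - {"tx": 0,"ty": 0.5,"tz": 0,"ax": 0,"ay": 0,"az": 0,"claw": -1}
    - {"tx": 0,"ty": 0.5,"tz": 0,"ax": 0,"ay": 0,"az": 0,"claw": -1}
    - {"tx": 0,"ty": 0,"tz": 0,"ax": 0,"ay": 0,"az": 0,"claw": -1}

```text
time_s: 11.2
tcp_pos: [0.6079, -0.2272, 0.094]
eef_rot: [-180.0, -0.1, -89.4]
contact_force: [2.2, -11.1, -0.4]
gripper_width: 0.034
```

step_arm:
  increments:
    - {"tx": 0,"ty": 0.5,"tz": 0,"ax": 0,"ay": 0,"az": 0,"claw": -1}
    - {"tx": 0,"ty": 0.5,"tz": 0,"ax": 0,"ay": 0,"az": 0,"claw": -1}
    - {"tx": 0,"ty": 0,"tz": 0,"ax": 0,"ay": 0,"az": 0,"claw": -1}

```text
time_s: 11.5
tcp_pos: [0.6079, -0.2251, 0.094]
eef_rot: [-180.0, -0.1, -89.4]
contact_force: [1.6, -4.2, 1.3]
gripper_width: 0.0339
```

step_arm:
  increments:
    - {"tx": 0,"ty": 0.5,"tz": 0,"ax": 0,"ay": 0,"az": 0,"claw": -1}
    - {"tx": 0,"ty": 0.5,"tz": 0,"ax": 0,"ay": 0,"az": 0,"claw": -1}
    - {"tx": 0,"ty": 0,"tz": 0,"ax": 0,"ay": 0,"az": 0,"claw": -1}

```text
time_s: 11.8
tcp_pos: [0.6079, -0.2239, 0.094]
eef_rot: [-180.0, -0.1, -89.4]
contact_force: [1.2, -5.7, 1.2]
gripper_width: 0.0337
```

The glue let go and the drag is steady at about 6 N. I'll approach the blank.

step_arm:
  increments:
    - {"tx": 0,"ty": 1.5,"tz": 0,"ax": 0,"ay": 0,"az": 0,"claw": -1}
    - {"tx": 0,"ty": 1.5,"tz": 0,"ax": 0,"ay": 0,"az": 0,"claw": -1}
    - {"tx": 0,"ty": 1.5,"tz": 0,"ax": 0,"ay": 0,"az": 0,"claw": -1}
    - {"tx": 0,"ty": 1.5,"tz": 0,"ax": 0,"ay": 0,"az": 0,"claw": -1}
    - {"tx": -0.1,"ty": 1.5,"tz": 0,"ax": 0,"ay": 0,"az": 0,"claw": -1}
    - {"tx": 0,"ty": 1.5,"tz": 0,"ax": 0,"ay": 0,"az": 0,"claw": -1}
    - {"tx": 0,"ty": 1.5,"tz": 0,"ax": 0,"ay": 0,"az": 0,"claw": -1}
    - {"tx": 0,"ty": 1.5,"tz": 0,"ax": 0,"ay": 0,"az": 0,"claw": -1}
    - {"tx": -0.1,"ty": 1.5,"tz": 0,"ax": 0,"ay": 0,"az": 0,"claw": -1}
    - {"tx": 0,"ty": 1.5,"tz": 0,"ax": 0,"ay": 0,"az": 0,"claw": -1}
    - {"tx": 0,"ty": 1,"tz": 0,"ax": 0,"ay": 0,"az": 0,"claw": -1}
    - {"tx": 0,"ty": 0,"tz": 0,"ax": 0,"ay": 0,"az": 0,"claw": -1}

```text
time_s: 13.0
tcp_pos: [0.6077, -0.2078, 0.094]
eef_rot: [-180.0, -0.1, -89.4]
contact_force: [1.2, -4.8, 1.4]
gripper_width: 0.0339
```

step_arm:
  increments:
    - {"tx": 0,"ty": 0.8,"tz": 0,"ax": 0,"ay": 0,"az": 0,"claw": -1}
    - {"tx": 0,"ty": 0.8,"tz": 0,"ax": 0,"ay": 0,"az": 0,"claw": -1}
    - {"tx": -0.1,"ty": 0.8,"tz": 0,"ax": 0,"ay": 0,"az": 0,"claw": -1}
    - {"tx": 0,"ty": 0.8,"tz": 0,"ax": 0,"ay": 0,"az": 0,"claw": -1}
    - {"tx": 0,"ty": 0.8,"tz": 0,"ax": 0,"ay": 0,"az": 0,"claw": -1}
    - {"tx": 0,"ty": 0,"tz": 0,"ax": 0,"ay": 0,"az": 0,"claw": -1}

```text
time_s: 13.6
tcp_pos: [0.6077, -0.2039, 0.094]
eef_rot: [-180.0, -0.1, -89.4]
contact_force: [3.2, -5.9, 1.3]
gripper_width: 0.0337
```

step_arm:
  increments:
    - {"tx": 0,"ty": 0.8,"tz": 0,"ax": 0,"ay": 0,"az": 0,"claw": -1}
    - {"tx": 0,"ty": 0.8,"tz": 0,"ax": 0,"ay": 0,"az": 0,"claw": -1}
    - {"tx": 0,"ty": 0.8,"tz": 0,"ax": 0,"ay": 0,"az": 0,"claw": -1}
    - {"tx": 0,"ty": 0.8,"tz": 0,"ax": 0,"ay": 0,"az": 0,"claw": -1}
    - {"tx": 0,"ty": 0.8,"tz": 0,"ax": 0,"ay": 0,"az": 0,"claw": -1}
    - {"tx": 0,"ty": 0,"tz": 0,"ax": 0,"ay": 0,"az": 0,"claw": -1}

```text
time_s: 14.2
tcp_pos: [0.6076, -0.2, 0.094]
eef_rot: [-180.0, -0.1, -89.4]
contact_force: [1.5, -6.0, 2.7]
gripper_width: 0.0337
```

step_arm:
  increments:
    - {"tx": 0,"ty": 0.7,"tz": 0,"ax": 0,"ay": 0,"az": 0,"claw": -1}
    - {"tx": -0.1,"ty": 0.7,"tz": 0,"ax": 0,"ay": 0,"az": 0,"claw": -1}
    - {"tx": 0,"ty": 0.7,"tz": 0,"ax": 0,"ay": 0,"az": 0,"claw": -1}
    - {"tx": 0,"ty": 0,"tz": 0,"ax": 0,"ay": 0,"az": 0,"claw": -1}

```text
time_s: 14.6
tcp_pos: [0.6076, -0.1978, 0.094]
eef_rot: [-180.0, -0.1, -89.4]
contact_force: [1.4, -6.0, 1.4]
gripper_width: 0.0337
```

step_arm:
  increments:
    - {"tx": 0,"ty": 0.7,"tz": 0,"ax": 0,"ay": 0,"az": 0,"claw": -1}
    - {"tx": 0,"ty": 0.7,"tz": 0,"ax": 0,"ay": 0,"az": 0,"claw": -1}
    - {"tx": 0,"ty": 0.7,"tz": 0,"ax": 0,"ay": 0,"az": 0,"claw": -1}
    - {"tx": 0,"ty": 0,"tz": 0,"ax": 0,"ay": 0,"az": 0,"claw": -1}

```text
time_s: 15.0
tcp_pos: [0.6076, -0.1957, 0.094]
eef_rot: [-180.0, -0.1, -89.4]
contact_force: [2.6, -6.5, 1.1]
gripper_width: 0.0337
```

step_arm:
  increments:
    - {"tx": 0,"ty": 0.7,"tz": 0,"ax": 0,"ay": 0,"az": 0,"claw": -1}
    - {"tx": 0,"ty": 0.7,"tz": 0,"ax": 0,"ay": 0,"az": 0,"claw": -1}
    - {"tx": 0,"ty": 0.7,"tz": 0,"ax": 0,"ay": 0,"az": 0,"claw": -1}
    - {"tx": 0,"ty": 0,"tz": 0,"ax": 0,"ay": 0,"az": 0,"claw": -1}

```text
time_s: 15.4
tcp_pos: [0.6076, -0.1937, 0.094]
eef_rot: [-180.0, -0.1, -89.4]
contact_force: [2.6, -5.7, 0.7]
gripper_width: 0.0338
```

step_arm:
  increments:
    - {"tx": 0,"ty": 0.7,"tz": 0,"ax": 0,"ay": 0,"az": 0,"claw": -1}
    - {"tx": -0.1,"ty": 0.7,"tz": 0,"ax": 0,"ay": 0,"az": 0,"claw": -1}
    - {"tx": 0,"ty": 0.7,"tz": 0,"ax": 0,"ay": 0,"az": 0,"claw": -1}
    - {"tx": 0,"ty": 0,"tz": 0,"ax": 0,"ay": 0,"az": 0,"claw": -1}

```text
time_s: 15.8
tcp_pos: [0.6076, -0.1915, 0.094]
eef_rot: [-180.0, -0.1, -89.4]
contact_force: [2.1, -6.1, 1.3]
gripper_width: 0.0339
```

step_arm:
  increments:
    - {"tx": 0,"ty": 0.7,"tz": 0,"ax": 0,"ay": 0,"az": 0,"claw": -1}
    - {"tx": 0,"ty": 0.7,"tz": 0,"ax": 0,"ay": 0,"az": 0,"claw": -1}
    - {"tx": 0,"ty": 0.7,"tz": 0,"ax": 0,"ay": 0,"az": 0,"claw": -1}
    - {"tx": 0,"ty": 0,"tz": 0,"ax": 0,"ay": 0,"az": 0,"claw": -1}

```text
time_s: 16.2
tcp_pos: [0.6075, -0.1894, 0.094]
eef_rot: [-180.0, -0.1, -89.4]
contact_force: [2.4, -6.1, 0.6]
gripper_width: 0.034
```

step_arm:
  increments:
    - {"tx": 0,"ty": 0.5,"tz": 0,"ax": 0,"ay": 0,"az": 0,"claw": -1}
    - {"tx": 0,"ty": 0.5,"tz": 0,"ax": 0,"ay": 0,"az": 0,"claw": -1}
    - {"tx": 0,"ty": 0.5,"tz": 0,"ax": 0,"ay": 0,"az": 0,"claw": -1}
    - {"tx": 0,"ty": 0,"tz": 0,"ax": 0,"ay": 0,"az": 0,"claw": -1}

```text
time_s: 16.6
tcp_pos: [0.6075, -0.188, 0.094]
eef_rot: [-180.0, -0.1, -89.4]
contact_force: [1.9, -5.2, 1.5]
gripper_width: 0.0339
```

step_arm:
  increments:
    - {"tx": 0,"ty": 0.5,"tz": 0,"ax": 0,"ay": 0,"az": 0,"claw": -1}
    - {"tx": 0,"ty": 0.5,"tz": 0,"ax": 0,"ay": 0,"az": 0,"claw": -1}
    - {"tx": 0,"ty": 0.5,"tz": 0,"ax": 0,"ay": 0,"az": 0,"claw": -1}
    - {"tx": 0,"ty": 0,"tz": 0,"ax": 0,"ay": 0,"az": 0,"claw": -1}

```text
time_s: 17.0
tcp_pos: [0.6075, -0.1865, 0.094]
eef_rot: [-180.0, -0.1, -89.4]
contact_force: [2.2, -6.3, 1.1]
gripper_width: 0.0338
```

step_arm:
  increments:
    - {"tx": 0,"ty": 0.5,"tz": 0,"ax": 0,"ay": 0,"az": 0,"claw": -1}
    - {"tx": 0,"ty": 0.5,"tz": 0,"ax": 0,"ay": 0,"az": 0,"claw": -1}
    - {"tx": 0,"ty": 0.5,"tz": 0,"ax": 0,"ay": 0,"az": 0,"claw": -1}
    - {"tx": 0,"ty": 0,"tz": 0,"ax": 0,"ay": 0,"az": 0,"claw": -1}

```text
time_s: 17.4
tcp_pos: [0.6075, -0.1852, 0.094]
eef_rot: [-180.0, -0.1, -89.4]
contact_force: [2.8, -7.2, 0.5]
gripper_width: 0.0338
```

step_arm:
  increments:
    - {"tx": 0,"ty": 0.5,"tz": 0,"ax": 0,"ay": 0,"az": 0,"claw": -1}
    - {"tx": -0.1,"ty": 0.5,"tz": 0,"ax": 0,"ay": 0,"az": 0,"claw": -1}
    - {"tx": 0,"ty": 0.5,"tz": 0,"ax": 0,"ay": 0,"az": 0,"claw": -1}
    - {"tx": 0,"ty": 0,"tz": 0,"ax": 0,"ay": 0,"az": 0,"claw": -1}

```text
time_s: 17.8
tcp_pos: [0.6075, -0.1838, 0.094]
eef_rot: [-180.0, -0.1, -89.4]
contact_force: [2.7, -8.2, 0.1]
gripper_width: 0.0332
```

The sprung point was felt at about y=-0.186, so the teeth should come at about -0.180.

step_arm:
  increments:
    - {"tx": 0,"ty": 0.5,"tz": 0,"ax": 0,"ay": 0,"az": 0,"claw": -1}
    - {"tx": 0,"ty": 0.5,"tz": 0,"ax": 0,"ay": 0,"az": 0,"claw": -1}
    - {"tx": 0,"ty": 0,"tz": 0,"ax": 0,"ay": 0,"az": 0,"claw": -1}

```text
time_s: 18.1
tcp_pos: [0.6075, -0.1829, 0.094]
eef_rot: [-180.0, -0.1, -89.4]
contact_force: [2.9, -8.5, 0.0]
gripper_width: 0.0337
```

step_arm:
  increments:
    - {"tx": 0,"ty": 0.5,"tz": 0,"ax": 0,"ay": 0,"az": 0,"claw": -1}
    - {"tx": 0,"ty": 0.5,"tz": 0,"ax": 0,"ay": 0,"az": 0,"claw": -1}
    - {"tx": 0,"ty": 0,"tz": 0,"ax": 0,"ay": 0,"az": 0,"claw": -1}

```text
time_s: 18.4
tcp_pos: [0.6075, -0.182, 0.094]
eef_rot: [-180.0, -0.1, -89.4]
contact_force: [3.3, -8.7, -0.1]
gripper_width: 0.0336
```

step_arm:
  increments:
    - {"tx": 0,"ty": 0.5,"tz": 0,"ax": 0,"ay": 0,"az": 0,"claw": -1}
    - {"tx": 0,"ty": 0.5,"tz": 0,"ax": 0,"ay": 0,"az": 0,"claw": -1}
    - {"tx": 0,"ty": 0,"tz": 0,"ax": 0,"ay": 0,"az": 0,"claw": -1}

```text
time_s: 18.7
tcp_pos: [0.6075, -0.1811, 0.094]
eef_rot: [-180.0, -0.1, -89.4]
contact_force: [2.6, -9.4, -0.1]
gripper_width: 0.0334
```

step_arm:
  increments:
    - {"tx": 0,"ty": 0.4,"tz": 0,"ax": 0,"ay": 0,"az": 0,"claw": -1}
    - {"tx": 0,"ty": 0.4,"tz": 0,"ax": 0,"ay": 0,"az": 0,"claw": -1}
    - {"tx": 0,"ty": 0,"tz": 0,"ax": 0,"ay": 0,"az": 0,"claw": -1}

```text
time_s: 19.0
tcp_pos: [0.6074, -0.1804, 0.094]
eef_rot: [-180.0, -0.1, -89.4]
contact_force: [3.3, -9.8, -0.2]
gripper_width: 0.0339
```

step_arm:
  increments:
    - {"tx": 0,"ty": 0.4,"tz": 0,"ax": 0,"ay": 0,"az": 0,"claw": -1}
    - {"tx": 0,"ty": 0,"tz": 0,"ax": 0,"ay": 0,"az": 0,"claw": -1}
    - {"tx": 0,"ty": 0,"tz": 0,"ax": 0,"ay": 0,"az": 0,"claw": -1}

```text
time_s: 19.3
tcp_pos: [0.6075, -0.18, 0.094]
eef_rot: [-180.0, -0.1, -89.4]
contact_force: [3.1, -10.4, -0.6]
gripper_width: 0.0336
```

step_arm:
  increments:
    - {"tx": 0,"ty": 0.4,"tz": 0,"ax": 0,"ay": 0,"az": 0,"claw": -1}
    - {"tx": 0,"ty": 0,"tz": 0,"ax": 0,"ay": 0,"az": 0,"claw": -1}
    - {"tx": 0,"ty": 0,"tz": 0,"ax": 0,"ay": 0,"az": 0,"claw": -1}

```text
time_s: 19.6
tcp_pos: [0.6075, -0.1799, 0.094]
eef_rot: [-180.0, -0.1, -89.4]
contact_force: [3.3, -11.0, -0.9]
gripper_width: 0.0338
```

step_arm:
  increments:
    - {"tx": 0,"ty": 0.4,"tz": 0,"ax": 0,"ay": 0,"az": 0,"claw": -1}
    - {"tx": 0,"ty": 0,"tz": 0,"ax": 0,"ay": 0,"az": 0,"claw": -1}
    - {"tx": 0,"ty": 0,"tz": 0,"ax": 0,"ay": 0,"az": 0,"claw": -1}

```text
time_s: 19.9
tcp_pos: [0.6075, -0.1797, 0.094]
eef_rot: [-180.0, -0.1, -89.4]
contact_force: [2.9, -13.3, -1.4]
gripper_width: 0.0335
```

step_arm:
  increments:
    - {"tx": 0,"ty": 0.4,"tz": 0,"ax": 0,"ay": 0,"az": 0,"claw": -1}
    - {"tx": 0,"ty": 0,"tz": 0,"ax": 0,"ay": 0,"az": 0,"claw": -1}
    - {"tx": 0,"ty": 0,"tz": 0,"ax": 0,"ay": 0,"az": 0,"claw": -1}

```text
time_s: 20.2
tcp_pos: [0.6075, -0.1796, 0.094]
eef_rot: [-180.0, -0.2, -89.4]
contact_force: [3.2, -15.4, -1.2]
gripper_width: 0.0334
```

step_arm:
  increments:
    - {"tx": 0,"ty": 0.3,"tz": 0,"ax": 0,"ay": 0,"az": 0,"claw": -1}
    - {"tx": 0,"ty": 0,"tz": 0,"ax": 0,"ay": 0,"az": 0,"claw": -1}
    - {"tx": 0,"ty": 0,"tz": 0,"ax": 0,"ay": 0,"az": 0,"claw": -1}

```text
time_s: 20.5
tcp_pos: [0.6074, -0.1796, 0.094]
eef_rot: [-180.0, -0.2, -89.4]
contact_force: [3.8, -14.9, -1.3]
gripper_width: 0.0339
```

step_arm:
  increments:
    - {"tx": 0,"ty": 0.3,"tz": 0,"ax": 0,"ay": 0,"az": 0,"claw": -1}
    - {"tx": 0,"ty": 0,"tz": 0,"ax": 0,"ay": 0,"az": 0,"claw": -1}
    - {"tx": 0,"ty": 0,"tz": 0,"ax": 0,"ay": 0,"az": 0,"claw": -1}
    - {"tx": 0,"ty": 0,"tz": 0,"ax": 0,"ay": 0,"az": 0,"claw": -1}

```text
time_s: 20.9
tcp_pos: [0.6075, -0.1795, 0.094]
eef_rot: [-180.0, -0.2, -89.4]
contact_force: [3.5, -17.1, -1.9]
gripper_width: 0.0339
```

step_arm:
  increments:
    - {"tx": 0,"ty": 0.2,"tz": 0,"ax": 0,"ay": 0,"az": 0,"claw": -1}
    - {"tx": 0,"ty": 0,"tz": 0,"ax": 0,"ay": 0,"az": 0,"claw": -1}
    - {"tx": 0,"ty": 0,"tz": 0,"ax": 0,"ay": 0,"az": 0,"claw": -1}

```text
time_s: 21.2
tcp_pos: [0.6075, -0.1794, 0.094]
eef_rot: [-180.0, -0.2, -89.4]
contact_force: [4.5, -18.4, -2.9]
gripper_width: 0.0335
```

step_arm:
  increments:
    - {"tx": 0,"ty": 0,"tz": 0,"ax": 0,"ay": 0,"az": 0,"claw": -1}
    - {"tx": 0,"ty": 0,"tz": 0,"ax": 0,"ay": 0,"az": 0,"claw": -1}

```text
time_s: 21.4
tcp_pos: [0.6074, -0.1794, 0.094]
eef_rot: [-180.0, -0.2, -89.4]
contact_force: [3.6, -17.9, -2.2]
gripper_width: 0.0336
```

Total push is about 18 N less about 6 N of drag, so about 12 N on the teeth. I'll take the arm's wind-up off (still pushing slightly), then let go.

step_arm:
  increments:
    - {"tx": 0,"ty": -0.8,"tz": 0,"ax": 0,"ay": 0,"az": 0,"claw": -1}
    - {"tx": 0,"ty": -0.8,"tz": 0,"ax": 0,"ay": 0,"az": 0,"claw": -1}
    - {"tx": 0,"ty": -0.6,"tz": 0,"ax": 0,"ay": 0,"az": 0,"claw": -1}
    - {"tx": 0,"ty": 0,"tz": 0,"ax": 0,"ay": 0,"az": 0,"claw": -1}

```text
time_s: 21.8
tcp_pos: [0.6074, -0.1796, 0.094]
eef_rot: [-180.0, -0.1, -89.4]
contact_force: [2.5, -6.2, 1.2]
gripper_width: 0.0338
```

step_arm:
  increments:
    - {"tx": 0,"ty": -0.8,"tz": 0,"ax": 0,"ay": 0,"az": 0,"claw": -1}
    - {"tx": 0,"ty": 0,"tz": 0,"ax": 0,"ay": 0,"az": 0,"claw": -1}
    - {"tx": 0,"ty": 0,"tz": 0,"ax": 0,"ay": 0,"az": 0,"claw": 0.4}
    - {"tx": 0,"ty": 0,"tz": 0,"ax": 0,"ay": 0,"az": 0,"claw": 0.4}
    - {"tx": 0,"ty": 0,"tz": 0,"ax": 0,"ay": 0,"az": 0,"claw": 0.4}
    - {"tx": 0,"ty": 0,"tz": 0,"ax": 0,"ay": 0,"az": 0,"claw": 0.4}
    - {"tx": 0,"ty": 0,"tz": 0,"ax": 0,"ay": 0,"az": 0,"claw": 0.4}
    - {"tx": 0,"ty": 0,"tz": 10,"ax": 0,"ay": 0,"az": 0,"claw": 0.4}
    - {"tx": 0,"ty": 0,"tz": 30,"ax": 0,"ay": 0,"az": 0,"claw": 0.4}
    - {"tx": 0,"ty": 0,"tz": 40,"ax": 0,"ay": 0,"az": 0,"claw": 0.4}
    - {"tx": 0,"ty": 0,"tz": 30,"ax": 0,"ay": 0,"az": 0,"claw": 0.4}
    - {"tx": 0,"ty": 0,"tz": 0,"ax": 0,"ay": 0,"az": 0,"claw": 0.4}

```text
time_s: 23.0
tcp_pos: [0.6099, -0.1797, 0.2098]
eef_rot: [-179.5, -0.1, -89.3]
contact_force: [-0.1, -0.1, 1.4]
gripper_width: 0.0615
```

```bash
python3 - <<'E'
from h import *
s=r.get_state();print(s['time_s'],s['tcp_pos'],s['contact_force'])
c=cap('side','side1')
im=c['image']; cv2.imwrite('pics/s1.png',cv2.resize(im[130:300,310:440],None,fx=3.5,fy=3.5,interpolation=cv2.INTER_CUBIC))
E
```

```text
23.0 [ 0.60988157 -0.17968141  0.20984632] [-0.13214984 -0.05511213  1.40388466]
```

View pics/s1.png

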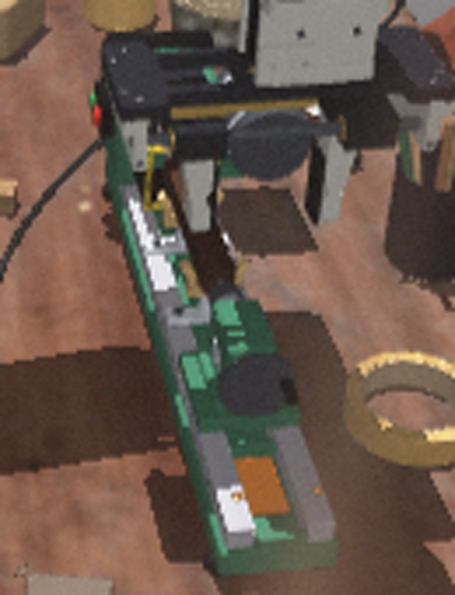

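The side view shows the tailstock closed up behind the blank at about crop (230,290), with the blank leading into the guard. I'll clear the arm and check from the top, including the things that had to stay put.

step_arm:
  increments:
    - {"tx": -20,"ty": -10,"tz": 20,"ax": 0,"ay": 0,"az": 0,"claw": 0.4}
    - {"tx": -30,"ty": -20,"tz": 20,"ax": 0,"ay": 0,"az": 0,"claw": 0.4}
    - {"tx": -30,"ty": -30,"tz": 0,"ax": 0,"ay": 0,"az": 0,"claw": 0.4}
    - {"tx": -30,"ty": -30,"tz": 0,"ax": 0,"ay": 0,"az": 0,"claw": 0.4}
    - {"tx": -30,"ty": -30,"tz": 0,"ax": 0,"ay": 0,"az": 0,"claw": 0.4}
    - {"tx": -20,"ty": -30,"tz": 0,"ax": 0,"ay": 0,"az": 0,"claw": 0.4}
    - {"tx": 0,"ty": 0,"tz": 0,"ax": 0,"ay": 0,"az": 0,"claw": 0.4}
    - {"tx": 0,"ty": 0,"tz": 0,"ax": 0,"ay": 0,"az": 0,"claw": 0.4}

```text
time_s: 23.85
tcp_pos: [0.4464, -0.3297, 0.2431]
eef_rot: [180.0, 0.0, -89.5]
contact_force: [-0.0, 1.1, 0.2]
gripper_width: 0.0614
```

```bash
python3 - <<'E'
from h import *
o=ld('top'); c=cap('top','top1'); s=r.get_state();print(s['tcp_pos'])
cv2.imwrite('pics/crop2.png',cv2.resize(c['image'][130:290,190:470],None,fx=2.8,fy=2.8,interpolation=cv2.INTER_CUBIC))
P=cloud(c);Z=P[...,2]
for v in (158,160):
  print([(u,*(P[v,u]*1000).astype(int)) for u in range(330,400,4)])
d=cv2.absdiff(c['image'],o['image']).max(2)
for n,a in dict(light=(205,280,255,290),block=(200,230,440,476),tape=(255,282,424,464)).items(): print(n,d[a[0]:a[1],a[2]:a[3]].max(),(d[a[0]:a[1],a[2]:a[3]]>30).sum())
E
```

```text
[ 0.44699024 -0.32915238  0.24311648]
[(330, np.int64(612), np.int64(-8), np.int64(104)), (334, np.int64(612), np.int64(-18), np.int64(102)), (338, np.int64(612), np.int64(-28), np.int64(100)), (342, np.int64(611), np.int64(-38), np.int64(102)), (346, np.int64(611), np.int64(-48), np.int64(101)), (350, np.int64(611), np.int64(-58), np.int64(101)), (354, np.int64(610), np.int64(-68), np.int64(103)), (358, np.int64(610), np.int64(-78), np.int64(103)), (362, np.int64(610), np.int64(-87), np.int64(102)), (366, np.int64(610), np.int64(-97), np.int64(100)), (370, np.int64(609), np.int64(-107), np.int64(104)), (374, np.int64(471), np.int64(-71), np.int64(599)), (378, np.int64(469), np.int64(-76), np.int64(604)), (382, np.int64(469), np.int64(-81), np.int64(606)), (386, np.int64(464), np.int64(-85), np.int64(622)), (390, np.int64(456), np.int64(-86), np.int64(651)), (394, np.int64(453), np.int64(-90), np.int64(660)), (398, np.int64(451), np.int64(-94), np.int64(667))]
[(330, np.int64(607), np.int64(-8), np.int64(101)), (334, np.int64(606), np.int64(-18), np.int64(104)), (338, np.int64(607), np.int64(-28), np.int64(101)), (342, np.int64(607), np.int64(-38), np.int64(99)), (346, np.int64(606), np.int64(-48), np.int64(102)), (350, np.int64(607), np.int64(-58), np.int64(97)), (354, np.int64(606), np.int64(-68), np.int64(100)), (358, np.int64(605), np.int64(-77), np.int64(103)), (362, np.int64(605), np.int64(-87), np.int64(100)), (366, np.int64(604), np.int64(-97), np.int64(104)), (370, np.int64(605), np.int64(-107), np.int64(100)), (374, np.int64(605), np.int64(-117), np.int64(97)), (378, np.int64(471), np.int64(-77), np.int64(590)), (382, np.int64(468), np.int64(-82), np.int64(599)), (386, np.int64(461), np.int64(-84), np.int64(624)), (390, np.int64(452), np.int64(-86), np.int64(656)), (394, np.int64(450), np.int64(-90), np.int64(662)), (398, np.int64(448), np.int64(-93), np.int64(669))]
light 22 0
block 107 849
tape 199 910
```

View pics/crop2.png

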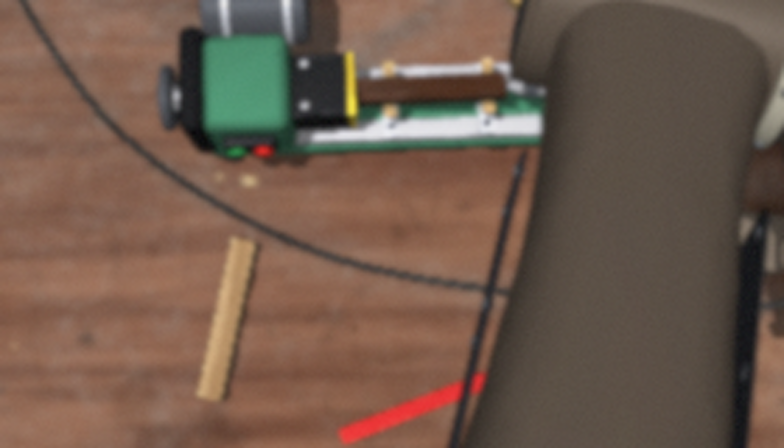

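The top view shows the blank's front in the guard (about crop (355,88)) and its rear at (507,85) with the live centre on it. The light blank is unmoved. The sanding block and tape are hidden behind the arm, which never went low near them. I'm handing in.

```bash
python3 -c "
from plant import r; print(r.close_job())"
```

```text
the job is handed in; nothing more can be done
None
```

The dark blank is mounted between the two centres and the job is handed in at about 24 s. The hand-in gave no verdict.

- **Seating:** The blank went down in the two rests with its top level at 103 mm and its middle about 3 mm from the seat point.
- **Tailstock:** The glue let go after about 6 mm of travel at roughly 15 N. From there it ran on with a steady drag of about 6 N.
- **Feeding home:** I felt the sprung point, then the hard stop of the teeth 6 mm further on. Total push at the end was about 18 N, so about 12 N on the teeth. That figure comes from noisy wrist readings, good to about 1 N.
- **Letting go:** I eased most of the push off first, then opened the jaws and lifted clear.

**Last checks:**
- The top and side views show the blank in the guard with the live centre against its rear end.
- The blank's rear end is where the tailstock's travel says it should be.
- The light blank has not moved.
- I could not re-check the sanding block and the tape measure, because the arm hid them in the last picture. The arm stayed well above them.

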